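Load the egg cooker

TASK

Get the egg cooker ready to steam the three coloured raw eggs: first put the steel rack level in its seat in the cooker, then take the chestnut-brown, the beige and the blue-green egg from the wooden board and stand each upright in a ring of the rack, and last close the cooker with its steel lid so that it sits down fully inside the rim. The eggs are raw, so set them down gently, never dropping or pressing them hard; the white egg is already boiled and stays in its hole in the board.

Things in the scene. Friction and masses are not known exactly. Their poses are not given: they have to be found in the camera images.
- cooker: Round cream egg cooker, fixed, 177 mm across, 69 mm high, open at the top. Origin: centre of its underside, z up. Lid's place: flat ledge at z = 60 mm inside a rim that rises to z = 68 (inner diameter 164 mm, 168 at the mouth). Within it the rack's seat: 146 mm in diameter, its step at z = 50 mm. Seated in any turn, the rack's origin is 50 mm, the closed lid's 60 mm above the cooker's.
- rack: Loose steel egg rack, 0.16 kg, right way up: disc 140 mm across, 4 mm thick; centre post with a black round grip, 20 mm in diameter, z = 41 to 65 mm. Origin: centre of the underside, z up. Three rings, 34 mm inside, 40 outside, tops at z = 18 mm, centres at (x, y) = (0, 42), (-36.4, -21), (36.4, -21) mm. An egg standing in a ring has its origin at z = 38 mm.
- lid: Loose steel dome lid, 0.24 kg, 159 mm across, hollow, lying open side down; top of the dome at z = 66 mm, then a black round knob, 29 mm in diameter, up to z = 97 mm, by which it is lifted. Origin: centre of the lower edge, z up. Closed, it clears the rack and the eggs in it.
- egg_chestnut: Raw egg, dark chestnut-brown shell, 44 mm across, 58 mm high, 60 g, rigid, standing blunt end up in a hole of the board. Origin: on its axis at its widest level, 32 mm above the pointed lower end, 26 mm below the blunt upper end; z along its axis, up.
- egg_beige: Raw egg, light beige-brown shell; size, origin and axes as the chestnut one; standing in a hole of the board.
- egg_blue: Raw egg, pale blue-green shell; size, origin and axes as the chestnut one; standing in a hole of the board.
- egg_white: Boiled egg, white shell, same size, origin and axes; standing in a hole of the board. It is to stay there.
- egg_board: Fixed light beech egg board, 68 x 250 x 18 mm, with four holes of 34 mm diameter in a row along its y axis at y = -91.5, -30.5, 30.5 and 91.5 mm, one egg in each, in any order. Origin: centre of its underside, z up. An egg in a hole has its origin 38 mm above the board's underside, and can be gripped across the board.
There are look-alikes about, which are no part of the job. Leave any red look-alike of the egg_blue alone.

How it is judged:
On the way, in this order (a step that is already met when the one before it is completed fails the run):
1. the rack lies level in its seat in the cooker, let go (horizontal distance between rack and cooker below 0.006 m and z of rack in the frame of cooker between 0.047 and 0.053 m and angle between rack's own z axis and vertical below 0.05 rad and contact force between the fingers and rack below 0.2 N), for 0.2 s.
2. the three coloured eggs stand in the rings of the rack in the cooker, let go (horizontal distance between rack and cooker below 0.006 m and z of rack in the frame of cooker between 0.047 and 0.053 m and angle between rack's own z axis and vertical below 0.05 rad and ((x of egg_chestnut in the frame of rack between -0.008 and 0.008 m and y of egg_chestnut in the frame of rack between 0.034 and 0.05 m) or (x of egg_chestnut in the frame of rack between -0.0444 and -0.0284 m and y of egg_chestnut in the frame of rack between -0.029 and -0.013 m) or (x of egg_chestnut in the frame of rack between 0.0284 and 0.0444 m and y of egg_chestnut in the frame of rack between -0.029 and -0.013 m)) and z of egg_chestnut in the frame of rack between 0.0325 and 0.0445 m and angle between each of egg_chestnut, egg_beige, egg_blue's own z axis and vertical below 0.35 rad and ((x of egg_beige in the frame of rack between -0.008 and 0.008 m and y of egg_beige in the frame of rack between 0.034 and 0.05 m) or (x of egg_beige in the frame of rack between -0.0444 and -0.0284 m and y of egg_beige in the frame of rack between -0.029 and -0.013 m) or (x of egg_beige in the frame of rack between 0.0284 and 0.0444 m and y of egg_beige in the frame of rack between -0.029 and -0.013 m)) and z of egg_beige in the frame of rack between 0.0325 and 0.0445 m and ((x of egg_blue in the frame of rack between -0.008 and 0.008 m and y of egg_blue in the frame of rack between 0.034 and 0.05 m) or (x of egg_blue in the frame of rack between -0.0444 and -0.0284 m and y of egg_blue in the frame of rack between -0.029 and -0.013 m) or (x of egg_blue in the frame of rack between 0.0284 and 0.0444 m and y of egg_blue in the frame of rack between -0.029 and -0.013 m)) and z of egg_blue in the frame of rack between 0.0325 and 0.0445 m and contact force between the fingers and egg_chestnut below 0.2 N and contact force between the fingers and egg_beige below 0.2 N and contact force between the fingers and egg_blue below 0.2 N), for 0.2 s.
3. the lid sits inside the rim on its ledge, let go (horizontal distance between lid and cooker below 0.006 m and z of lid in the frame of cooker between 0.057 and 0.063 m and angle between lid's own z axis and vertical below 0.05 rad and contact force between the fingers and lid below 0.2 N), for 0.2 s.
At the end, for the whole second after the job is handed in: Rack and lid level on their seats in the cooker (centred to 6 mm, height to 3 mm, tilt under 0.05 rad); coloured eggs in rings of the rack, any order (8 mm in x and y, 6 mm in height, tilt under 0.35 rad); white egg within 10 mm of its start; all let go and at rest (all of step 2 and all of step 3 and linear speed of each of rack, lid, egg_chestnut, egg_beige, egg_blue below 0.02 m/s and contact force between the fingers and rack below 0.2 N and distance of egg_white from where it was at the start of the episode below 0.01 m); the robot touches nothing.
It fails at once if a raw egg dropped: it falls freely at more than 0.6 m/s (about 2 cm of fall), out of the fingers ((linear speed of egg_chestnut above 0.6 m/s and contact force between the fingers and egg_chestnut below 0.2 N) or (linear speed of egg_beige above 0.6 m/s and contact force between the fingers and egg_beige below 0.2 N) or (linear speed of egg_blue above 0.6 m/s and contact force between the fingers and egg_blue below 0.2 N)).
It fails at once if a raw egg struck or pressed against the rack with more than 25 N, so that it cracks (contact force between any of egg_chestnut, egg_beige, egg_blue and rack above 25 N).
It fails at once if the white egg taken out of its hole or moved by more than 15 mm (distance of egg_white from where it was at the start of the episode above 0.015 m).
It also fails if it takes over 128 s, if anything falls off the work surface, if the arm or the gripper's body presses on something with over 40 N, if the wrist force passes 120 N, or if a joint passes its speed limit or range.

ROBOT

A 7-joint arm with a two-finger parallel gripper is mounted at the origin on a cart in front of the work surface, level with it; the furniture and walls round the work are solid. World frame = base frame: x ahead of the robot, y to its left, z up, the work surface at z = 0. Lengths are in m, angles in rad, forces in N, time in s.
With the tool pointing down it reaches from about 0.4 to 0.85 m from the base axis. Payload 4.5 kg.
Tool frame: the origin (TCP) lies where the fingers leave the gripper's body, on its centre line; the fingertips stand 64 mm ahead of it and the grasp point (between the pads) lies 45 mm ahead of it; z points along the fingers, y is the line along which they close (so a half turn about z gives the same grasp; the last joint's range is limited). The gripper opens to 88 mm and grips with 3 to 60 N. Pads are 18 mm wide; open, the fingers measure 123 mm over their backs; the gripper's body (75 mm by 187 mm) begins 45 mm behind the grasp point.
Start: joints at [-1.303, 0.689, -0.195, 1.565, 0.157, 0.902, -0.215], TCP at [0.145, 0.608, 0.303] pointing down, gripper open.
Joint ranges: [-3.01, 3.01], [-0.46, 2.08], [-1.47, 1.51], [0.13, 2.56], [-1, 4.14], [0.04, 2.09], [-2.66, 2.66]. Speed limits (rad/s): [2.57, 2.57, 3.14, 3.14, 3.14, 3.14, 3.14].

INTERFACE

Orientations are given as a unit quaternion [x, y, z, w].
In Python, from plant import r gives the robot as it stands.
- The arm moves only by the tool play_rows, never from a script. Its arguments are lists of equal length, an entry for each row: "translation": the shift along the tool's x, y, z in m, a list of three; "delta_rot": the turn, a rotation vector about the tool's x, y, z in degrees, a list of three; "grip": the opening, from -1 (shut) to 1 (fully open). In form: {"translation": [[x, y, z], ...], "delta_rot": [[rx, ry, rz], ...], "grip": [grip, ...]}. A call has 1 to 20 rows; each row shifts and turns the commanded pose from where the row before left it, along the tool's axes as they then stand; what a row does not reach is not made up. A row lasts 1/8 s, in which the tool goes at most 62.5 mm and 10.7 degrees, less where a joint would pass 70% of its speed; a pose out of reach is approached as far as the arm can. A call with a gripper value outside its range is refused whole. The fingers move at their own pace and stop on an object; "squeeze" is the grip in N (left out, the last holds). Time passes only in rows, so rows that do not move let the fingers close. It gives the time, the measured TCP pose, the force, the opening and the grip force at its end, in the units of the state.
- r.get_state(): the state, without advancing time (a new reading comes with each control period).
- r.snapshot(name): name is "side" or "top"; returns the picture (400x640x3 uint8, blue, green, red); there is no depth.
- r.get_calibration(name): a dict with "intrinsics" (3x3 intrinsics, pixels), "eye" and "rotation" of the camera in the world. Camera axes: x right, y up, looking along -z (the intrinsics and any distortion apply to the point x, -y, -z); pixel columns grow to the right and rows downward; lengths in m; the calibration is good to about 2 mm. A picture is of the moment at which its call begins. get_calibration takes no time and is no camera call.
- r.finish_job(): hands the job in; it is judged then, once.
Trained networks look in the newest picture that a camera, given by its name, has taken for a name from the list of things; names that differ only in an ending like _2 or _b are one class to them, and where a whole thing is asked for, a point or a joint stands for the part that bears it (a point fixed in the world has none). Each returns a list of dicts, best first, with "confidence" (0 to 1); they miss things now and then, are a little off and sometimes report something else, mostly with a low value. They report only what shows in the picture. A call takes as long as a camera call. They do not tell look-alikes from the thing itself.
- r.look_for(camera, target): "point" ([x, y, z] in m, in world coordinates, good to about 4 mm: the middle of the surface that is visible of it).
- r.silhouettes(camera, target): "pixels" (400x640 bool, what is visible of it).
The state is a dict: "clock": time; "q": joint angles; "qd": joint speeds; "joint_torque": joint torques, N m; "tool_pos": TCP position; "eef_rot": TCP orientation; "contact_force": force on the tool from outside, world axes, zero at the start; "moment": the same for the moment, N m; "opening": opening from 0.0 (shut) to 1.0 (fully open); "finger_force": force on a finger pad.
Only numpy, scipy, OpenCV 4.12 (cv2) and the standard library are available. Lean on these libraries where they do the work, as an engineer would, in place of code of your own. Each camera call takes 0.05 s, during which the arm holds its last target. There are 200 camera calls.

## Working session

There is one attempt and no reset: what is moved stays moved. The work goes in short steps, Python scripts to look and compute and a tool call to move; the robot and the scene stay as the last step left them, time stands still between calls to the robot, and variables do not carry over. Pictures are saved under pics/ and viewed, at most 14 in all, crops included, and the job is handed in when it is done.

Besides the shell and the picture viewer there is one more tool, called by a JSON object that holds its "name" and its "arguments", one argument or row to a line. play_rows: Moves the arm, as the interface text tells. Its arguments: {"type":"object","properties":{"translation":{"type":"array","items":{"type":"array","items":{"type":"number"}}},"delta_rot":{"type":"array","items":{"type":"array","items":{"type":"number"}}},"grip":{"type":"array","items":{"type":"number"}},"squeeze":{"type":"number"}},"required":["translation","delta_rot","grip"]}

```bash
mkdir -p pics; ls
python3 - <<'E'
from plant import r
import cv2,numpy as np
s=r.get_state();print(s['clock'],s['tool_pos'],s['eef_rot'],s['opening'])
for n in('side','top'):
    cv2.imwrite(f'pics/{n}0.png',r.snapshot(n));c=r.get_calibration(n);print(n,{k:np.round(v,4).tolist() if not isinstance(v,str) else v for k,v in c.items()})
    for t in('cooker','rack','lid','egg_chestnut','egg_beige','egg_blue','egg_white','egg_board'):
        print(t,[(np.round(d['point'],3).tolist(),round(d['confidence'],2)) for d in r.look_for(n,t)])
E
```

```text
pics
0.0 [0.14472533 0.60750069 0.30190999] [ 1.16588542e-01  9.93179890e-01 -9.04258035e-04 -3.12012515e-05] 0.9982849944629701
side {'intrinsics': [[494.8451, 0.0, 312.4645], [0.0, 494.8451, 196.8208], [0.0, 0.0, 1.0]], 'eye': [0.158, -0.9729, 0.5397], 'rotation': [0.534, -0.1103, -0.1599, 0.8229]}
cooker [([0.512, 0.316, 0.046], 0.98), ([0.468, -0.13, 0.044], 0.42)]
rack [([0.649, 0.145, 0.008], 0.83)]
lid [([0.49, -0.354, 0.062], 0.73)]
egg_chestnut [([0.457, -0.07, 0.046], 0.64)]
egg_beige [([0.45, 0.05, 0.049], 0.75)]
egg_blue [([0.462, 0.174, 0.037], 0.74), ([0.455, -0.011, 0.049], 0.63)]
egg_white [([0.465, -0.131, 0.044], 0.87)]
egg_board [([0.444, -0.101, 0.022], 0.88), ([0.65, 0.143, 0.004], 0.66)]
top {'intrinsics': [[383.271, 0.0, 323.5697], [0.0, 383.271, 199.2727], [0.0, 0.0, 1.0]], 'eye': [0.4282, 0.011, 1.1891], 'rotation': [-0.0481, 0.0409, 0.7155, -0.6958]}
cooker [([0.508, 0.354, 0.047], 0.82)]
rack [([0.649, 0.156, 0.005], 0.65)]
lid [([0.505, -0.294, 0.062], 0.83)]
egg_chestnut [([0.461, -0.05, 0.057], 0.53)]
egg_beige [([0.455, 0.066, 0.058], 0.54)]
egg_blue [([0.459, 0.003, 0.056], 0.74), ([0.466, 0.182, 0.051], 0.43)]
egg_white [([0.466, -0.119, 0.056], 0.69)]
egg_board [([0.46, -0.027, 0.018], 0.68)]
```

View pics/side0.png

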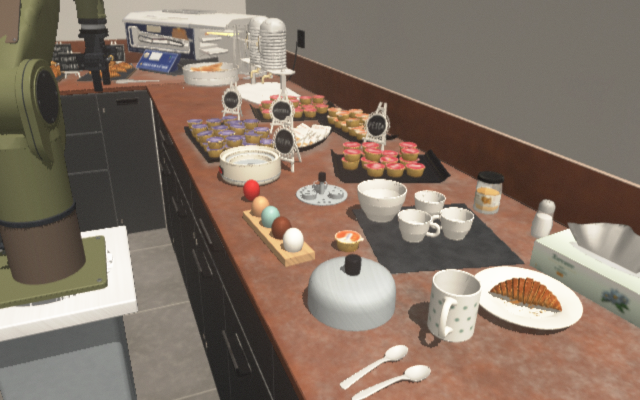

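View pics/top0.png

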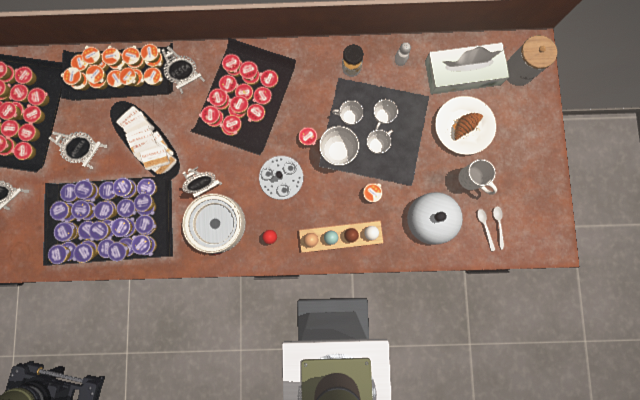

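The side view shows the cooker at (250,163), the rack at (322,192), the lid at (352,290) and the board at (278,235). On the board, from far to near, are beige (261,205), blue-green (270,215), chestnut (281,228) and white (293,240). The red egg at (251,190) stands on the counter off the board, so it is the look-alike. In the top view the four are at (311,240), (331,238), (351,235) and (371,233), and red is at (269,237).

```bash
cat > h.py <<'E'
from plant import r
import cv2,numpy as np
from scipy.spatial.transform import Rotation as R
from scipy.optimize import minimize
C={n:r.get_calibration(n) for n in('side','top')}
def proj(n,P):
    c=C[n];p=(np.atleast_2d(P)-c['eye'])@R.from_quat(c['rotation']).as_matrix()
    p=p*[1,-1,-1];q=p@np.asarray(c['intrinsics']).T
    return q[:,:2]/q[:,2:]
def rev(prof):
    a=np.linspace(0,2*np.pi,48,endpoint=False)
    return np.array([[R_*np.cos(t),R_*np.sin(t),z] for R_,z in prof for t in a])
zz=np.linspace(-20,26,14)
egg=rev([(22*np.sqrt(max(0,1-(z/(26 if z>0 else 32))**2))/1e3,z/1e3) for z in zz])
parts={'cooker':[rev([(.0885,.0),(.0885,.069)])],
'rack':[rev([(.07,0),(.07,.004)]),rev([(.010,.041),(.010,.065)])],
'lid':[rev([(.0795,0),(.0795,.02)]+[(.0795*np.cos(t),.02+.046*np.sin(t)) for t in np.linspace(0,1.57,10)]),rev([(.0145,.066),(.0145,.097)])],
'egg':[egg]}
def render(n,ps,x,S=4):
    m=np.zeros((400*S,640*S),np.uint8)
    for P in ps:
        h=cv2.convexHull(proj(n,P+np.asarray(x)).astype(np.float32))
        cv2.fillConvexPoly(m,np.round((h+.5)*S-.5).astype(np.int32),1)
    return m.astype(bool)
def fit(ps,masks,x0):
    M={n:cv2.resize(m.astype(np.uint8),None,fx=4,fy=4,interpolation=cv2.INTER_NEAREST).astype(bool) for n,m in masks.items()}
    def f(x): return sum(1-(lambda a,b:(a&b).sum()/(a|b).sum())(render(n,ps,x),m) for n,m in M.items())
    o=minimize(f,x0,method='Nelder-Mead',options=dict(initial_simplex=np.array(x0)+np.vstack([np.zeros(3),np.eye(3)*.01]),xatol=2e-4,fatol=1e-4,maxiter=60))
    return o.x,o.fun
E
python3 - <<'E'
from h import *
im={n:r.snapshot(n) for n in C}
jobs={'rack':('rack',(.649,.156,0)),'cooker':('cooker',(.51,.34,0)),'lid':('lid',(.5,-.29,0)),
'egg_chestnut':('egg',(.461,-.055,.038)),'egg_beige':('egg',(.455,.06,.038)),'egg_blue':('egg',(.459,.0,.038)),'egg_white':('egg',(.466,-.122,.038))}
for t,(k,x0) in jobs.items():
    ms={}
    for n in C:
        c=[d['pixels'] for d in r.silhouettes(n,t)]
        e=proj(n,np.array(x0)+[0,0,.02])[0]
        c=[m for m in c if np.hypot(*(np.argwhere(m).mean(0)[::-1]-e))<15]
        if c: ms[n]=c[0]
    x,f=fit(parts[k],ms,np.array(x0));print(t,list(ms),np.round(x,4),round(f/len(ms),3))
    for n in ms:
        m=render(n,parts[k],x,1).astype(np.uint8)
        cv2.drawContours(im[n],cv2.findContours(m,0,1)[0],-1,(0,255,0),1)
a=cv2.resize(im['top'][120:260,170:480],None,fx=2.5,fy=2.5,interpolation=cv2.INTER_CUBIC)
cv2.imwrite('pics/fit_top.png',a)
# rack rectified at z=18mm
raw=r.snapshot('top');g=np.linspace(-.09,.09,400)
X,Y=np.meshgrid(g,g[::-1]);P=np.stack([.649+X,.156+Y,0*X+.018],-1).reshape(-1,3)
uv=proj('top',P).reshape(400,400,2).astype(np.float32)
rect=cv2.remap(raw,uv[...,0],uv[...,1],cv2.INTER_CUBIC)
b=cv2.resize(im['side'][140:260,200:360],(533,400),interpolation=cv2.INTER_CUBIC)
cv2.imwrite('pics/rect.png',cv2.resize(np.hstack([rect,b]),(793,340)))
E
```

```text
rack ['side', 'top'] [0.6536 0.1547 0.0018] 0.064
cooker ['side', 'top'] [0.5117 0.3531 0.0013] 0.089
lid ['side', 'top'] [ 0.51   -0.3152  0.0038] 0.06
egg_chestnut ['side', 'top'] [ 0.4642 -0.0581  0.0408] 0.131
egg_beige ['side', 'top'] [0.4552 0.0638 0.039 ] 0.188
egg_blue ['side', 'top'] [0.459  0.0021 0.0403] 0.168
egg_white ['side', 'top'] [ 0.4699 -0.1198  0.0402] 0.102
```

View pics/fit_top.png

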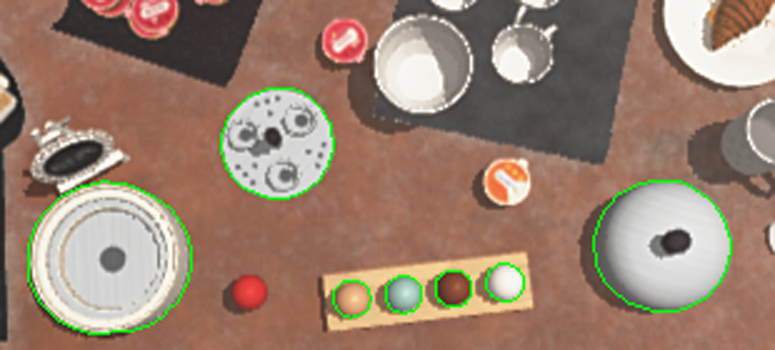

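View pics/rect.png

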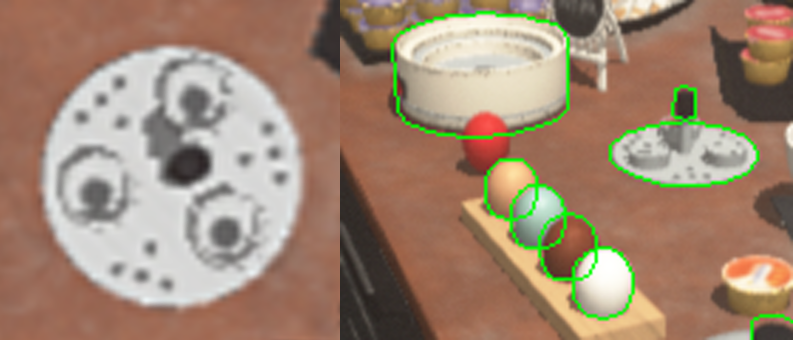

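The fits agree with the picture. The egg spacing comes out at 61 mm, and all heights are within about 3 mm of the text. The rack's rings lie at world angles of about 72°, 191° and 312°, so its yaw is about −18.4°. I'll add a helper that turns a target into tool-axis deltas.

```bash
cat > go.py <<'E'
# usage: go.py x y z yawdeg(closing line)  -> turn first about tool z, then shift in the turned tool axes (mm)
import sys
from h import *
x,y,z,d=map(float,sys.argv[1:5]);s=r.get_state()
M=R.from_quat(s['eef_rot']).as_matrix();c=np.degrees(np.arctan2(M[1,1],M[0,1]))
dd=(d-c+90)%180-90
T=R.from_euler('z',c+dd-90,degrees=True).as_matrix()@np.diag([-1,1,-1.])
rv=np.degrees((R.from_matrix(M).inv()*R.from_matrix(T)).as_rotvec())
print('yaw',round(c,2),'pos',np.round(s['tool_pos'],4),'t',s['clock'],'op',round(s['opening'],3),'F',np.round(s['contact_force'],1),'ff',np.round(s['finger_force'],1))
print('turn',np.round(rv,2),'shift mm',np.round(T.T@(np.array([x,y,z])-s['tool_pos'])*1000,1),'q7',np.round(s['q'],2))
E
python3 go.py .652 .1545 .22 41.6
python3 - <<'E'
from h import *
# sign height guess: base and top pixel in side & top
for P in [(.6,.37,0),(.6,.37,.12),(.61,.38,.12)]: print(proj('side',P),proj('top',P))
E
```

```text
yaw 76.6 pos [0.1448 0.608  0.3027] t 1.75 op 1.002 F [ 0.9 -0.2  1. ] ff 0.0
turn [ 0. -0. 35.] shift mm [-675.9   78.2   82.7] q7 [-1.3   0.69 -0.19  1.57  0.16  0.9  -0.22]
[[276.77696732 170.76744283]] [[212.39000775 195.77862682]]
[[276.02363391 132.6856892 ]] [[199.68851666 190.07909312]]
[[278.1493091  131.44395418]] [[196.21965983 186.6924513 ]]
```

{"name": "play_rows", "arguments": {
  "translation": [
    [0,0,0],
    [0,0,0],
    [0,0,0],
    [0,0,0],
    [-0.0422,0.0049,0],
    [-0.0422,0.0049,0],
    [-0.0422,0.0049,0],
    [-0.0422,0.0049,0],
    [-0.0422,0.0049,0],
    [-0.0422,0.0049,0],
    [-0.0422,0.0049,0],
    [-0.0422,0.0049,0],
    [-0.0422,0.0049,0],
    [-0.0422,0.0049,0],
    [-0.0422,0.0049,0],
    [-0.0422,0.0049,0],
    [-0.0422,0.0049,0],
    [-0.0422,0.0049,0],
    [-0.0422,0.0049,0],
    [-0.0422,0.0049,0]
  ],
  "delta_rot": [
    [0,0,8.75],
    [0,0,8.75],
    [0,0,8.75],
    [0,0,8.75],
    [0,0,0],
    [0,0,0],
    [0,0,0],
    [0,0,0],
    [0,0,0],
    [0,0,0],
    [0,0,0],
    [0,0,0],
    [0,0,0],
    [0,0,0],
    [0,0,0],
    [0,0,0],
    [0,0,0],
    [0,0,0],
    [0,0,0],
    [0,0,0]
  ],
  "grip": [1,1,1,1,1,1,1,1,1,1,1,1,1,1,1,1,1,1,1,1],
  "squeeze": 15
}}

```text
clock: 4.25
tool_pos: [0.6527, 0.1543, 0.3027]
eef_rot: [0.41, 0.912, 0.0, -0.0]
contact_force: [0.2, 0.2, -0.5]
opening: 1.007
finger_force: 0.0
```

```bash
python3 go.py .652 .1545 .098 41.6
```

```text
yaw 41.61 pos [0.6527 0.1543 0.3027] t 4.25 op 1.007 F [ 0.2  0.2 -0.5] ff 0.0
turn [ 0.01 -0.01  0.01] shift mm [  0.6  -0.3 204.7] q7 [-0.25  0.75 -0.09  1.42  0.08  0.98  0.36]
```

{"name": "play_rows", "arguments": {
  "translation": [
    [0,0,0.03],
    [0,0,0.03],
    [0,0,0.03],
    [0,0,0.03],
    [0,0,0.03],
    [0,0,0.025],
    [0,0,0.02],
    [0,0,0.01],
    [0,0,0],
    [0,0,0],
    [0,0,0],
    [0,0,0],
    [0,0,0],
    [0,0,0],
    [0,0,0]
  ],
  "delta_rot": [
    [0,0,0],
    [0,0,0],
    [0,0,0],
    [0,0,0],
    [0,0,0],
    [0,0,0],
    [0,0,0],
    [0,0,0],
    [0,0,0],
    [0,0,0],
    [0,0,0],
    [0,0,0],
    [0,0,0],
    [0,0,0],
    [0,0,0]
  ],
  "grip": [1,1,1,1,1,1,1,1,1,-1,-1,-1,-1,-1,-1],
  "squeeze": 25
}}

```text
clock: 6.12
tool_pos: [0.6517, 0.1552, 0.0977]
eef_rot: [0.41, 0.912, 0.0, -0.0]
contact_force: [-0.3, 1.1, -0.5]
opening: 0.345
finger_force: 0.0
```

{"name": "play_rows", "arguments": {
  "translation": [
    [0,0,-0.01],
    [0,0,-0.02],
    [0,0,-0.03],
    [0,0,-0.03],
    [0,0,-0.03],
    [0,0,-0.02],
    [0,0,0]
  ],
  "delta_rot": [
    [0,0,0],
    [0,0,0],
    [0,0,0],
    [0,0,0],
    [0,0,0],
    [0,0,0],
    [0,0,0]
  ],
  "grip": [-1,-1,-1,-1,-1,-1,-1]
}}

```text
clock: 7.0
tool_pos: [0.6528, 0.1554, 0.2406]
eef_rot: [0.41, 0.912, 0.002, 0.002]
contact_force: [1.3, 0.1, -1.2]
opening: 0.22
finger_force: 25.0
```

```bash
python3 go.py .5117 .3531 .24 90
```

```text
yaw 41.59 pos [0.6528 0.1554 0.2406] t 7.0 op 0.22 F [ 1.3  0.1 -1.2] ff 25.0
turn [  0.19   0.22 -48.41] shift mm [141.1 197.7   0.6] q7 [-0.26  0.82 -0.09  1.48  0.09  0.84  0.35]
```

{"name": "play_rows", "arguments": {
  "translation": [
    [0,0,0],
    [0,0,0],
    [0,0,0],
    [0,0,0],
    [0,0,0],
    [0,0,0],
    [0.0176,0.0247,0],
    [0.0176,0.0247,0],
    [0.0176,0.0247,0],
    [0.0176,0.0247,0],
    [0.0176,0.0247,0],
    [0.0176,0.0247,0],
    [0.0176,0.0247,0],
    [0.0176,0.0247,0],
    [0,0,0],
    [0,0,0],
    [0,0,0]
  ],
  "delta_rot": [
    [0,0,-8.07],
    [0,0,-8.07],
    [0,0,-8.07],
    [0,0,-8.07],
    [0,0,-8.07],
    [0,0,-8.07],
    [0,0,0],
    [0,0,0],
    [0,0,0],
    [0,0,0],
    [0,0,0],
    [0,0,0],
    [0,0,0],
    [0,0,0],
    [0,0,0],
    [0,0,0],
    [0,0,0]
  ],
  "grip": [-1,-1,-1,-1,-1,-1,-1,-1,-1,-1,-1,-1,-1,-1,-1,-1,-1]
}}

```text
clock: 9.12
tool_pos: [0.5118, 0.3511, 0.2375]
eef_rot: [0.001, 1.0, -0.001, 0.0]
contact_force: [-0.3, 0.0, -1.0]
opening: 0.22
finger_force: 25.0
```

```bash
python3 go.py .5117 .3531 .24 90
python3 - <<'E'
from h import *
s=r.snapshot('side')[60:220,140:380];t=r.snapshot('top')[150:280,130:300]
s=cv2.resize(s,None,fx=2,fy=2,interpolation=2);t=cv2.resize(t,(418,320),interpolation=2)
cv2.imwrite('pics/held.png',cv2.resize(np.hstack([s,t]),(799,285)))
x,f=None,None
for n in C:
    for d in r.silhouettes(n,'rack'): 
        m=d['pixels'];p=np.argwhere(m);print(n,round(d['confidence'],2),p.mean(0),p.min(0),p.max(0))
E
```

```text
yaw 89.89 pos [0.5118 0.3511 0.2375] t 9.125 op 0.22 F [-0.3  0.  -1. ] ff 25.0
turn [-0.08  0.02 -0.11] shift mm [ 0.1  2.  -2.5] q7 [-0.52  0.77 -0.29  1.64  0.29  0.78  0.64]
side 0.92 [133.01833333 249.72166667] [122 227] [141 274]
side 0.28 [239.84162896 292.46153846] [227 282] [252 303]
top 0.61 [225.24757282 210.7394822 ] [196 195] [245 229]
top 0.49 [235.03864734 350.7294686 ] [227 343] [243 358]
```

View pics/held.png

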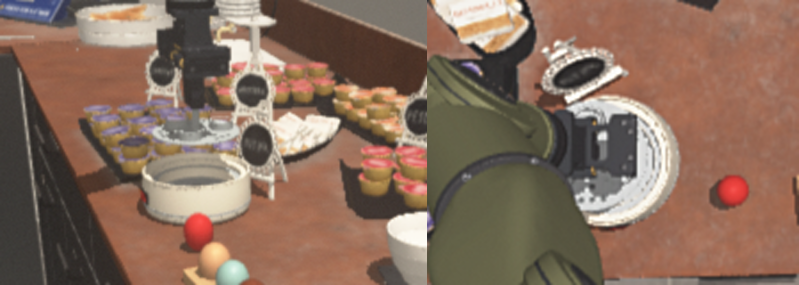

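```bash
cat > m.py <<'E'
from h import *
r.snapshot('side')
def get(n,t,e):
    c=[d['pixels'] for d in r.silhouettes(n,t)]
    return min(c,key=lambda m:np.hypot(*(np.argwhere(m).mean(0)[::-1]-proj(n,e)[0])))
S=4
def fit2(ps,m,y,x0):
    M=cv2.resize(m.astype(np.uint8),None,fx=S,fy=S,interpolation=0).astype(bool)
    def f(v):
        a=render('side',ps,(v[0],y,v[1]));return 1-(a&M).sum()/(a|M).sum()
    o=minimize(f,x0,method='Nelder-Mead',options=dict(initial_simplex=np.array(x0)+np.array([[0,0],[.008,0],[0,.008]]),xatol=1e-4,fatol=1e-4))
    return o.x,o.fun
for i in range(3):
    if i: r.snapshot('side')
    m=get('side','cooker',(.51,.35,.04));print('cooker',fit2(parts['cooker'],m,.3531,(.5117,.0)))
    m=get('side','rack',(.51,.35,.15));k=np.argwhere(m)
    print('rack',fit2(parts['rack'][:1],m,.3511,(.512,.14)))
    if i==0:
        b=r.snapshot('side')[100:200,200:300].copy();b[...,1]=np.maximum(b[...,1],255*m[100:200,200:300]);cv2.imwrite('pics/mask.png',cv2.resize(b,None,fx=5,fy=5,interpolation=0))
E
python3 m.py
```

```text
cooker (array([0.51010869, 0.01005444]), np.float64(0.1671876231252134))
rack (array([0.51566339, 0.13211218]), np.float64(0.12283393501805051))
cooker (array([0.51355742, 0.00568457]), np.float64(0.153712434482577))
rack (array([0.51397786, 0.13213763]), np.float64(0.1011453907260299))
cooker (array([0.51355077, 0.0056987 ]), np.float64(0.11608247965659813))
rack (array([0.51483574, 0.13219422]), np.float64(0.08455085304929777))
```

View pics/mask.png

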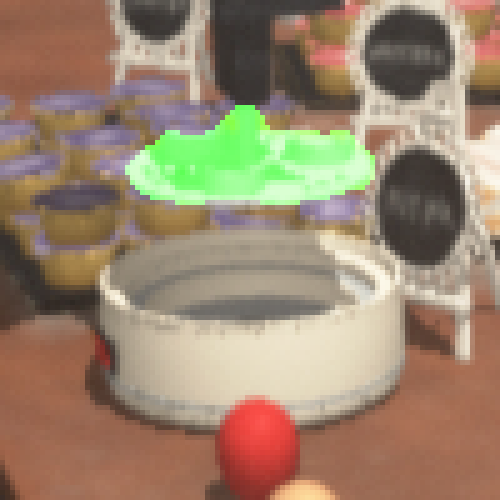

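Run:
```python
from h import *
raw=cv2.imread('pics/top0.png')
def rect(z,c,w=.12,N=480):
    g=np.linspace(-w,w,N);X,Y=np.meshgrid(g,g[::-1])
    P=np.stack([c[0]+X,c[1]+Y,0*X+z],-1).reshape(-1,3)
    uv=proj('top',P).reshape(N,N,2).astype(np.float32)
    return cv2.remap(raw,uv[...,0],uv[...,1],cv2.INTER_CUBIC)
a=rect(.069,(.5117,.3531));b=rect(.055,(.5117,.3531))
for im,rs in((a,(.0885,.084)),(b,(.073,))):
    for q in rs: cv2.circle(im,(240,240),int(q/.12*240),(0,255,0),1)
cv2.imwrite('pics/cook.png',cv2.resize(np.hstack([a,b]),(800,400)))
for P in [(.5117,.3531,.04),(.5117,.3531,.069),(.5217,.3531,.069),(.5117,.3631,.069),(.5117,.3511,.135),(.5117,.3511,.139)]: print(P,proj('side',P)+.5)
```

```text
(0.5117, 0.3531, 0.04) [[250.16329117 164.22673555]]
(0.5117, 0.3531, 0.069) [[249.7557842  154.80750268]]
(0.5217, 0.3531, 0.069) [[253.09348111 154.41121701]]
(0.5117, 0.3631, 0.069) [[248.81861604 153.75716689]]
(0.5117, 0.3511, 0.135) [[248.99417809 132.97302038]]
(0.5117, 0.3511, 0.139) [[248.93541587 131.60988642]]
```

View pics/cook.png

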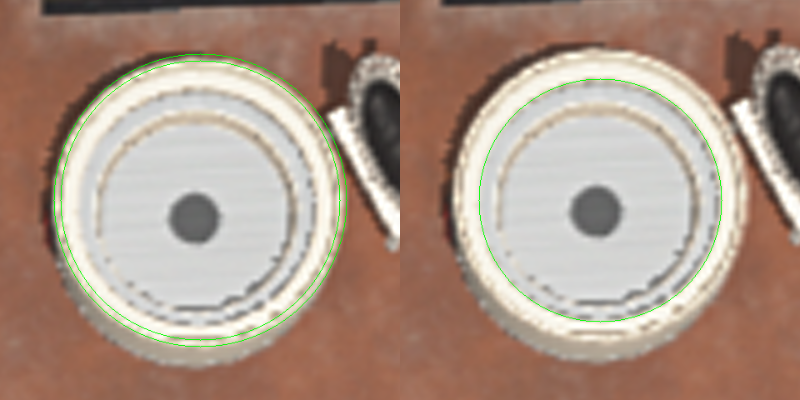

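The rim and seat circles fit at (.5117, .3531). The rack is held level; in the side view its disc spans columns 226–275, nearly concentric with the cooker, whose rim spans 220–281. I'll lower it gently.

{"name": "play_rows", "arguments": {
  "translation": [
    [0,0.002,0],
    [0,0,0.015],
    [0,0,0.015],
    [0,0,0.015],
    [0,0,0.015],
    [0,0,0.01],
    [0,0,0]
  ],
  "delta_rot": [
    [0,0,0],
    [0,0,0],
    [0,0,0],
    [0,0,0],
    [0,0,0],
    [0,0,0],
    [0,0,0]
  ],
  "grip": [-1,-1,-1,-1,-1,-1,-1]
}}

```text
clock: 10.7
tool_pos: [0.5105, 0.3545, 0.1667]
eef_rot: [-0.0, 1.0, -0.001, -0.001]
contact_force: [0.3, -0.2, -1.6]
opening: 0.215
finger_force: 25.0
```

{"name": "play_rows", "arguments": {
  "translation": [
    [0,0,0.002],
    [0,0,0.001],
    [0,0,0.001],
    [0,0,0]
  ],
  "delta_rot": [
    [0,0,0],
    [0,0,0],
    [0,0,0],
    [0,0,0]
  ],
  "grip": [-1,-1,-1,-1]
}}

```text
clock: 11.2
tool_pos: [0.5109, 0.3548, 0.1639]
eef_rot: [-0.0, 1.0, 0.0, 0.0]
contact_force: [-1.0, 0.3, -1.4]
opening: 0.215
finger_force: 25.0
```

{"name": "play_rows", "arguments": {
  "translation": [
    [0,0,0.001],
    [0,0,0.001],
    [0,0,0.001],
    [0,0,0]
  ],
  "delta_rot": [
    [0,0,0],
    [0,0,0],
    [0,0,0],
    [0,0,0]
  ],
  "grip": [-1,-1,-1,-1]
}}

```text
clock: 11.7
tool_pos: [0.5108, 0.3547, 0.1606]
eef_rot: [-0.0, 1.0, -0.0, -0.0]
contact_force: [-0.3, -0.5, -1.8]
opening: 0.219
finger_force: 25.0
```

{"name": "play_rows", "arguments": {
  "translation": [
    [0,-0.0015,0],
    [0,0,0.001],
    [0,0,0.001],
    [0,0,0.001],
    [0,0,0]
  ],
  "delta_rot": [
    [0,0,0],
    [0,0,0],
    [0,0,0],
    [0,0,0],
    [0,0,0]
  ],
  "grip": [-1,-1,-1,-1,-1]
}}

```text
clock: 12.32
tool_pos: [0.5109, 0.3533, 0.1578]
eef_rot: [-0.0, 1.0, 0.0, 0.0]
contact_force: [-0.5, 0.2, -1.2]
opening: 0.219
finger_force: 25.0
```

{"name": "play_rows", "arguments": {
  "translation": [
    [0,0,0.001],
    [0,0,0.001],
    [0,0,0.001],
    [0,0,0]
  ],
  "delta_rot": [
    [0,0,0],
    [0,0,0],
    [0,0,0],
    [0,0,0]
  ],
  "grip": [-1,-1,-1,-1]
}}

```text
clock: 12.82
tool_pos: [0.5109, 0.3535, 0.1572]
eef_rot: [-0.0, 1.0, 0.0, 0.001]
contact_force: [-3.8, -4.1, 15.8]
opening: 0.215
finger_force: 25.0
```

{"name": "play_rows", "arguments": {
  "translation": [
    [0,0,-0.002],
    [0,0,0],
    [0,0,0],
    [0,0,0]
  ],
  "delta_rot": [
    [0,0,0],
    [0,0,0],
    [0,0,0],
    [0,0,0]
  ],
  "grip": [-1,-1,-0.4,-0.3]
}}

```text
clock: 13.32
tool_pos: [0.5109, 0.3533, 0.1564]
eef_rot: [-0.0, 1.0, 0.0, -0.0]
contact_force: [0.3, 0.4, 0.0]
opening: 0.348
finger_force: 0.0
```

```bash
python3 go.py .5117 .3531 .24 90
python3 - <<'E'
from h import *
b=r.snapshot('side')[100:200,200:300];cv2.imwrite('pics/seat.png',cv2.resize(b,None,fx=5,fy=5,interpolation=2))
E
```

```text
yaw 90.02 pos [0.5109 0.3533 0.1564] t 13.325 op 0.348 F [0.3 0.4 0. ] ff 0.0
turn [ 0.01 -0.01  0.02] shift mm [ -0.8  -0.2 -83.6] q7 [-0.54  0.88 -0.25  1.69  0.33  0.62  0.6 ]
```

View pics/seat.png

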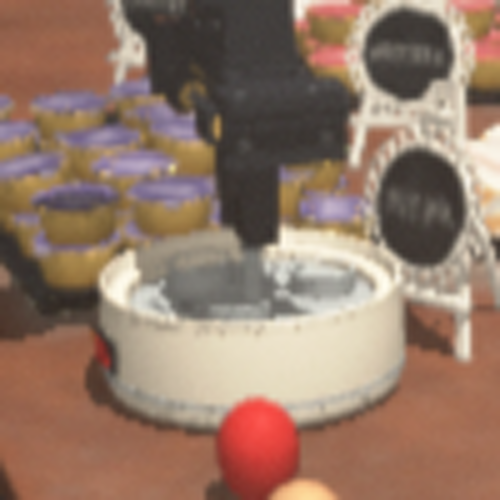

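{"name": "play_rows", "arguments": {
  "translation": [
    [0,0,-0.01],
    [0,0,-0.02],
    [0,0,-0.03],
    [0,0,-0.04],
    [0,0,0]
  ],
  "delta_rot": [
    [0,0,0],
    [0,0,0],
    [0,0,0],
    [0,0,0],
    [0,0,0]
  ],
  "grip": [0,0.5,1,1,1]
}}

```text
clock: 14.0
tool_pos: [0.5122, 0.3546, 0.2605]
eef_rot: [-0.0, 1.0, 0.002, 0.003]
contact_force: [0.4, 0.7, 0.2]
opening: 0.893
finger_force: 0.0
```

```bash
python3 go.py .4552 .0638 .2564 4.6
```

```text
yaw 90.01 pos [0.5122 0.3546 0.2605] t 14.0 op 0.893 F [0.4 0.7 0.2] ff 0.0
turn [4.700e-01 5.000e-02 8.541e+01] shift mm [-285.3  -80.2    4.1] q7 [-0.51  0.74 -0.3   1.62  0.28  0.82  0.64]
```

{"name": "play_rows", "arguments": {
  "translation": [
    [0,0,0],
    [0,0,0],
    [0,0,0],
    [0,0,0],
    [0,0,0],
    [0,0,0],
    [0,0,0],
    [0,0,0],
    [0,0,0],
    [-0.0285,-0.008,0],
    [-0.0285,-0.008,0],
    [-0.0285,-0.008,0],
    [-0.0285,-0.008,0],
    [-0.0285,-0.008,0],
    [-0.0285,-0.008,0],
    [-0.0285,-0.008,0],
    [-0.0285,-0.008,0],
    [-0.0285,-0.008,0],
    [-0.0285,-0.008,0],
    [0,0,0]
  ],
  "delta_rot": [
    [0,0,9.49],
    [0,0,9.49],
    [0,0,9.49],
    [0,0,9.49],
    [0,0,9.49],
    [0,0,9.49],
    [0,0,9.49],
    [0,0,9.49],
    [0,0,9.49],
    [0,0,0],
    [0,0,0],
    [0,0,0],
    [0,0,0],
    [0,0,0],
    [0,0,0],
    [0,0,0],
    [0,0,0],
    [0,0,0],
    [0,0,0],
    [0,0,0]
  ],
  "grip": [1,1,1,1,1,1,1,1,1,1,1,1,1,1,1,1,1,1,1,1]
}}

```text
clock: 16.5
tool_pos: [0.4532, 0.0605, 0.2564]
eef_rot: [0.68, 0.734, -0.001, -0.0]
contact_force: [-0.3, 0.1, 0.3]
opening: 1.0
finger_force: 0.0
```

```bash
python3 go.py .4552 .0638 .087 4.6
python3 - <<'E'
from h import *
raw=r.snapshot('top');o=[]
def rect(z,c,w=.1,N=400):
    g=np.linspace(-w,w,N);X,Y=np.meshgrid(g,g[::-1])
    P=np.stack([c[0]+X,c[1]+Y,0*X+z],-1).reshape(-1,3)
    uv=proj('top',P).reshape(N,N,2).astype(np.float32)
    return cv2.remap(raw,uv[...,0],uv[...,1],cv2.INTER_CUBIC)
a=rect(.054,(.5117,.3531));b=rect(.068,(.5117,.3531))
cv2.circle(a,(200,200),140,(0,255,0),1);cv2.circle(a,(200,200),146,(255,0,0),1)
cv2.imwrite('pics/rk.png',np.hstack([a,b]))
s=r.snapshot('side');cv2.imwrite('pics/s2.png',s)
E
```

```text
yaw 4.37 pos [0.4532 0.0605 0.2564] t 16.5 op 1.0 F [-0.3  0.1  0.3] ff 0.0
turn [-0.1   0.07 -0.23] shift mm [  3.1   2.2 169.4] q7 [-0.27  0.56  0.06  2.11 -0.07  0.47 -0.08]
```

View pics/rk.png

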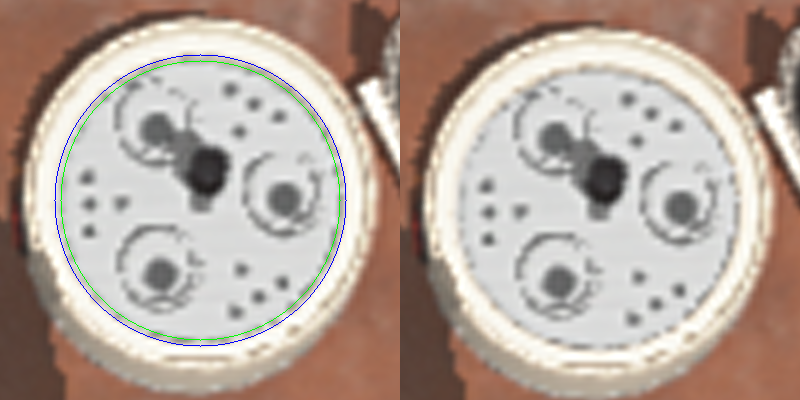

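The rack is centred and level in its seat: its disc matches the 140 mm circle, centre (200,201). The rings lie at 1.5°, 121.5° and 241.5°, so their positions are A (.5538, .3534), B (.4899, .3881) and C (.4918, .3154). The egg identities by pixel were settled above and confirmed in the enlarged crop: beige is the leftmost on the board, then blue-green, chestnut and white, with red off the board. I'll pick beige first.

{"name": "play_rows", "arguments": {
  "translation": [
    [0.003,0.002,0],
    [0,0,0.03],
    [0,0,0.03],
    [0,0,0.03],
    [0,0,0.03],
    [0,0,0.025],
    [0,0,0.015],
    [0,0,0.009],
    [0,0,0],
    [0,0,0],
    [0,0,0],
    [0,0,0],
    [0,0,0],
    [0,0,0],
    [0,0,0],
    [0,0,0]
  ],
  "delta_rot": [
    [0,0,0],
    [0,0,0],
    [0,0,0],
    [0,0,0],
    [0,0,0],
    [0,0,0],
    [0,0,0],
    [0,0,0],
    [0,0,0],
    [0,0,0],
    [0,0,0],
    [0,0,0],
    [0,0,0],
    [0,0,0],
    [0,0,0],
    [0,0,0]
  ],
  "grip": [1,1,1,1,1,1,1,1,1,-1,-1,-1,-1,-1,-1,-1],
  "squeeze": 8
}}

```text
clock: 18.6
tool_pos: [0.4546, 0.0657, 0.0878]
eef_rot: [0.678, 0.735, -0.001, -0.001]
contact_force: [-4.6, 0.3, 3.8]
opening: 0.496
finger_force: 8.0
```

```bash
python3 go.py .4552 .0638 .22 4.6
```

```text
yaw 4.62 pos [0.4546 0.0657 0.0878] t 18.6 op 0.496 F [-4.6  0.3  3.8] ff 8.0
turn [-0.18  0.01  0.02] shift mm [  -2.     0.5 -132.2] q7 [-0.25  0.91  0.    2.19 -0.09  0.04 -0.08]
```

{"name": "play_rows", "arguments": {
  "translation": [
    [0,0,-0.005],
    [0,0,-0.01],
    [0,0,-0.02],
    [0,0,-0.03],
    [0,0,-0.035],
    [0,0,-0.03],
    [0,0,0]
  ],
  "delta_rot": [
    [0,0,0],
    [0,0,0],
    [0,0,0],
    [0,0,0],
    [0,0,0],
    [0,0,0],
    [0,0,0]
  ],
  "grip": [-1,-1,-1,-1,-1,-1,-1]
}}

```text
clock: 19.48
tool_pos: [0.4578, 0.0661, 0.2202]
eef_rot: [0.678, 0.735, 0.003, 0.002]
contact_force: [-0.9, -1.0, -0.3]
opening: 0.491
finger_force: 8.0
```

```bash
python3 go.py .5538 .3534 .22 90
```

```text
yaw 4.59 pos [0.4578 0.0661 0.2202] t 19.475 op 0.491 F [-0.9 -1.  -0.3] ff 8.0
turn [  0.35   0.25 -85.41] shift mm [-9.600e+01  2.873e+02  2.000e-01] q7 [-0.27  0.63  0.05  2.14 -0.08  0.37 -0.08]
```

{"name": "play_rows", "arguments": {
  "translation": [
    [0,0,0],
    [0,0,0],
    [0,0,0],
    [0,0,0],
    [0,0,0],
    [0,0,0],
    [0,0,0],
    [0,0,0],
    [0,0,0],
    [-0.0096,0.0287,0],
    [-0.0096,0.0287,0],
    [-0.0096,0.0287,0],
    [-0.0096,0.0287,0],
    [-0.0096,0.0287,0],
    [-0.0096,0.0287,0],
    [-0.0096,0.0287,0],
    [-0.0096,0.0287,0],
    [-0.0096,0.0287,0],
    [-0.0096,0.0287,0],
    [0,0,0]
  ],
  "delta_rot": [
    [0,0,-9.49],
    [0,0,-9.49],
    [0,0,-9.49],
    [0,0,-9.49],
    [0,0,-9.49],
    [0,0,-9.49],
    [0,0,-9.49],
    [0,0,-9.49],
    [0,0,-9.49],
    [0,0,0],
    [0,0,0],
    [0,0,0],
    [0,0,0],
    [0,0,0],
    [0,0,0],
    [0,0,0],
    [0,0,0],
    [0,0,0],
    [0,0,0],
    [0,0,0]
  ],
  "grip": [-1,-1,-1,-1,-1,-1,-1,-1,-1,-1,-1,-1,-1,-1,-1,-1,-1,-1,-1,-1]
}}

```text
clock: 21.98
tool_pos: [0.5513, 0.3558, 0.2167]
eef_rot: [-0.002, 1.0, 0.001, -0.0]
contact_force: [0.1, -0.5, -0.8]
opening: 0.491
finger_force: 8.0
```

```bash
python3 go.py .5538 .3534 .139 90
```

```text
yaw 90.18 pos [0.5513 0.3558 0.2167] t 21.975 op 0.491 F [ 0.1 -0.5 -0.8] ff 8.0
turn [ 0.15 -0.06  0.18] shift mm [-2.5 -2.4 77.7] q7 [-0.46  0.85 -0.35  1.54  0.36  0.82  0.63]
```

{"name": "play_rows", "arguments": {
  "translation": [
    [-0.0025,-0.0024,0],
    [0,0,0.015],
    [0,0,0.02],
    [0,0,0.015],
    [0,0,0.01],
    [0,0,0.006],
    [0,0,0.004],
    [0,0,0],
    [0,0,0]
  ],
  "delta_rot": [
    [0,0,0],
    [0,0,0],
    [0,0,0],
    [0,0,0],
    [0,0,0],
    [0,0,0],
    [0,0,0],
    [0,0,0],
    [0,0,0]
  ],
  "grip": [-1,-1,-1,-1,-1,-1,-1,-1,-1]
}}

```text
clock: 23.1
tool_pos: [0.5545, 0.3508, 0.1483]
eef_rot: [-0.0, 1.0, 0.0, 0.0]
contact_force: [0.3, 0.3, -0.5]
opening: 0.491
finger_force: 8.0
```

```bash
python3 go.py .5538 .3534 .1385 90
```

```text
yaw 90.02 pos [0.5545 0.3508 0.1483] t 23.1 op 0.491 F [ 0.3  0.3 -0.5] ff 8.0
turn [0.03 0.03 0.02] shift mm [0.7 2.6 9.8] q7 [-0.47  0.94 -0.32  1.57  0.4   0.7   0.6 ]
```

{"name": "play_rows", "arguments": {
  "translation": [
    [0.0007,0.0024,0],
    [0,0,0.003],
    [0,0,0.003],
    [0,0,0.002],
    [0,0,0],
    [0,0,0]
  ],
  "delta_rot": [
    [0,0,0],
    [0,0,0],
    [0,0,0],
    [0,0,0],
    [0,0,0],
    [0,0,0]
  ],
  "grip": [-1,-1,-1,-1,-1,-1]
}}

```text
clock: 23.85
tool_pos: [0.5536, 0.353, 0.1398]
eef_rot: [-0.0, 1.0, 0.0, -0.0]
contact_force: [-0.2, 0.5, -0.3]
opening: 0.494
finger_force: 8.0
```

{"name": "play_rows", "arguments": {
  "translation": [
    [0,0,0.001],
    [0,0,0.0005],
    [0,0,0],
    [0,0,0]
  ],
  "delta_rot": [
    [0,0,0],
    [0,0,0],
    [0,0,0],
    [0,0,0]
  ],
  "grip": [-1,-1,-1,-1]
}}

```text
clock: 24.35
tool_pos: [0.5535, 0.3534, 0.1385]
eef_rot: [-0.0, 1.0, 0.0, -0.0]
contact_force: [-0.6, 2.0, 2.6]
opening: 0.489
finger_force: 8.0
```

Contact is at the predicted height (2.6 N). I'll release with a partial opening and lift.

{"name": "play_rows", "arguments": {
  "translation": [
    [0,0,0],
    [0,0,0],
    [0,0,0],
    [0,0,-0.01],
    [0,0,-0.02],
    [0,0,-0.03],
    [0,0,-0.03],
    [0,0,-0.03],
    [0,0,0]
  ],
  "delta_rot": [
    [0,0,0],
    [0,0,0],
    [0,0,0],
    [0,0,0],
    [0,0,0],
    [0,0,0],
    [0,0,0],
    [0,0,0],
    [0,0,0]
  ],
  "grip": [0.05,0.15,0.2,0.2,0.2,0.2,0.5,1,1]
}}

```text
clock: 25.48
tool_pos: [0.5549, 0.3541, 0.2625]
eef_rot: [-0.0, 1.0, 0.002, 0.003]
contact_force: [-0.1, 0.3, -0.6]
opening: 0.917
finger_force: 0.0
```

```bash
python3 go.py .459 .0021 .258 4.6
```

```text
yaw 90.01 pos [0.5549 0.3541 0.2625] t 25.475 op 0.917 F [-0.1  0.3 -0.6] ff 0.0
turn [4.400e-01 6.000e-02 8.541e+01] shift mm [-343.2 -123.8    4.5] q7 [-0.45  0.79 -0.37  1.5   0.33  0.91  0.65]
```

{"name": "play_rows", "arguments": {
  "translation": [
    [0,0,0],
    [0,0,0],
    [0,0,0],
    [0,0,0],
    [0,0,0],
    [0,0,0],
    [0,0,0],
    [0,0,0],
    [0,0,0],
    [-0.0312,-0.0112,0],
    [-0.0312,-0.0112,0],
    [-0.0312,-0.0112,0],
    [-0.0312,-0.0112,0],
    [-0.0312,-0.0112,0],
    [-0.0312,-0.0112,0],
    [-0.0312,-0.0112,0],
    [-0.0312,-0.0112,0],
    [-0.0312,-0.0112,0],
    [-0.0312,-0.0112,0],
    [-0.0312,-0.0112,0]
  ],
  "delta_rot": [
    [0,0,9.49],
    [0,0,9.49],
    [0,0,9.49],
    [0,0,9.49],
    [0,0,9.49],
    [0,0,9.49],
    [0,0,9.49],
    [0,0,9.49],
    [0,0,9.49],
    [0,0,0],
    [0,0,0],
    [0,0,0],
    [0,0,0],
    [0,0,0],
    [0,0,0],
    [0,0,0],
    [0,0,0],
    [0,0,0],
    [0,0,0],
    [0,0,0]
  ],
  "grip": [1,1,1,1,1,1,1,1,1,1,1,1,1,1,1,1,1,1,1,1]
}}

```text
clock: 27.98
tool_pos: [0.4578, -0.0, 0.2582]
eef_rot: [0.678, 0.735, -0.0, -0.0]
contact_force: [-0.8, 0.3, 0.0]
opening: 1.0
finger_force: 0.0
```

{"name": "play_rows", "arguments": {
  "translation": [
    [0,0,0.03],
    [0,0,0.03],
    [0,0,0.03],
    [0,0,0],
    [0,0,0],
    [0,0,0]
  ],
  "delta_rot": [
    [0,0,0],
    [0,0,0],
    [0,0,0],
    [0,0,0],
    [0,0,0],
    [0,0,0]
  ],
  "grip": [1,1,1,1,1,1]
}}

```text
clock: 28.72
tool_pos: [0.459, 0.001, 0.1694]
eef_rot: [0.678, 0.735, 0.001, 0.001]
contact_force: [0.7, -1.4, 0.8]
opening: 1.002
finger_force: 0.0
```

```bash
python3 go.py .458 .0021 .09 4.6
python3 - <<'E'
from h import *
cv2.imwrite('pics/eggA.png',cv2.resize(np.hstack([r.snapshot('top')[180:260,170:290],r.snapshot('side')[130:210,210:330]]),(780,260),interpolation=2))
E
```

```text
yaw 4.62 pos [0.459  0.001  0.1694] t 28.725 op 1.002 F [ 0.7 -1.4  0.8] ff 0.0
turn [ 0.1  -0.    0.02] shift mm [ 1.2 -0.9 79.4] q7 [-0.09  0.73 -0.01  2.18  0.04  0.23 -0.06]
```

View pics/eggA.png

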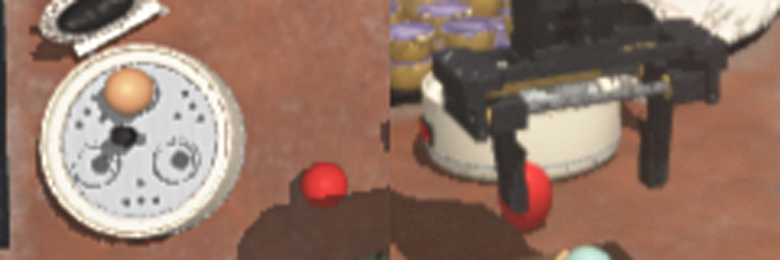

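Beige stands upright in ring A, top view (128,90) in the crop. Next is blue-green, kept slightly higher because of joint 6's lower range.

{"name": "play_rows", "arguments": {
  "translation": [
    [0.0012,-0.0005,0.02],
    [0,0,0.025],
    [0,0,0.02],
    [0,0,0.01],
    [0,0,0.0045],
    [0,0,0],
    [0,0,0],
    [0,0,0],
    [0,0,0],
    [0,0,0],
    [0,0,0],
    [0,0,0],
    [0,0,0]
  ],
  "delta_rot": [
    [0,0,0],
    [0,0,0],
    [0,0,0],
    [0,0,0],
    [0,0,0],
    [0,0,0],
    [0,0,0],
    [0,0,0],
    [0,0,0],
    [0,0,0],
    [0,0,0],
    [0,0,0],
    [0,0,0]
  ],
  "grip": [1,1,1,1,1,1,-1,-1,-1,-1,-1,-1,-1],
  "squeeze": 8
}}

```text
clock: 30.45
tool_pos: [0.4593, 0.0022, 0.0894]
eef_rot: [0.678, 0.735, 0.0, 0.0]
contact_force: [2.3, 0.6, 0.9]
opening: 0.491
finger_force: 8.0
```

```bash
python3 go.py .458 .0021 .22 4.6
```

```text
yaw 4.62 pos [0.4593 0.0022 0.0894] t 30.45 op 0.491 F [2.3 0.6 0.9] ff 8.0
turn [ 0.02 -0.01  0.02] shift mm [  -0.    -1.3 -130.6] q7 [-0.1   0.9  -0.    2.2   0.06  0.04 -0.09]
```

{"name": "play_rows", "arguments": {
  "translation": [
    [0,0,-0.005],
    [0,0,-0.01],
    [0,0,-0.02],
    [0,0,-0.03],
    [0,0,-0.035],
    [0,0,-0.03],
    [0,0,0],
    [0,0,0],
    [0,0,0],
    [0,0,0],
    [0,0,0],
    [0,0,0],
    [0,0,0]
  ],
  "delta_rot": [
    [0,0,0],
    [0,0,0],
    [0,0,0],
    [0,0,0],
    [0,0,0],
    [0,0,0],
    [0,0,-9.23],
    [0,0,-9.23],
    [0,0,-9.23],
    [0,0,-9.23],
    [0,0,-9.23],
    [0,0,-9.23],
    [0,0,0]
  ],
  "grip": [-1,-1,-1,-1,-1,-1,-1,-1,-1,-1,-1,-1,-1]
}}

```text
clock: 32.08
tool_pos: [0.458, 0.0017, 0.2197]
eef_rot: [0.26, 0.966, -0.0, -0.001]
contact_force: [-0.5, 0.7, -0.1]
opening: 0.495
finger_force: 8.0
```

```bash
python3 go.py .4899 .3881 .22 60
```

```text
yaw 59.89 pos [0.458  0.0017 0.2197] t 32.075 op 0.495 F [-0.5  0.7 -0.1] ff 8.0
turn [-0.08 -0.11 -0.11] shift mm [ 1.656e+02  3.505e+02 -3.000e-01] q7 [ 0.08  0.64 -0.28  2.13  0.41  0.43  0.51]
```

{"name": "play_rows", "arguments": {
  "translation": [
    [0.0127,0.027,0],
    [0.0127,0.027,0],
    [0.0127,0.027,0],
    [0.0127,0.027,0],
    [0.0127,0.027,0],
    [0.0127,0.027,0],
    [0.0127,0.027,0],
    [0.0127,0.027,0],
    [0.0127,0.027,0],
    [0.0127,0.027,0],
    [0.0127,0.027,0],
    [0.0127,0.027,0],
    [0.0127,0.027,0],
    [0,0,0],
    [0,0,0.02],
    [0,0,0.02],
    [0,0,0.015],
    [0,0,0],
    [0,0,0],
    [0,0,0]
  ],
  "delta_rot": [
    [0,0,0],
    [0,0,0],
    [0,0,0],
    [0,0,0],
    [0,0,0],
    [0,0,0],
    [0,0,0],
    [0,0,0],
    [0,0,0],
    [0,0,0],
    [0,0,0],
    [0,0,0],
    [0,0,0],
    [0,0,0],
    [0,0,0],
    [0,0,0],
    [0,0,0],
    [0,0,0],
    [0,0,0],
    [0,0,0]
  ],
  "grip": [-1,-1,-1,-1,-1,-1,-1,-1,-1,-1,-1,-1,-1,-1,-1,-1,-1,-1,-1,-1]
}}

```text
clock: 34.58
tool_pos: [0.4916, 0.3889, 0.1651]
eef_rot: [0.259, 0.966, 0.0, -0.0]
contact_force: [-1.0, 0.5, -1.3]
opening: 0.496
finger_force: 8.0
```

```bash
python3 go.py .4899 .3881 .14 60
```

```text
yaw 59.98 pos [0.4916 0.3889 0.1651] t 34.575 op 0.496 F [-1.   0.5 -1.3] ff 8.0
turn [ 0.04 -0.05 -0.02] shift mm [ 1.  -1.5 25.1] q7 [-0.62  0.87 -0.22  1.66  0.29  0.64  0.05]
```

{"name": "play_rows", "arguments": {
  "translation": [
    [0.001,-0.0015,0],
    [0,0,0.01],
    [0,0,0.007],
    [0,0,0.004],
    [0,0,0.003],
    [0,0,0],
    [0,0,0]
  ],
  "delta_rot": [
    [0,0,0],
    [0,0,0],
    [0,0,0],
    [0,0,0],
    [0,0,0],
    [0,0,0],
    [0,0,0]
  ],
  "grip": [-1,-1,-1,-1,-1,-1,-1]
}}

```text
clock: 35.45
tool_pos: [0.49, 0.3883, 0.1406]
eef_rot: [0.259, 0.966, 0.001, -0.0]
contact_force: [2.0, 1.4, 1.0]
opening: 0.493
finger_force: 8.0
```

{"name": "play_rows", "arguments": {
  "translation": [
    [0,0,0.001],
    [0,0,0.0005],
    [0,0,0],
    [0,0,0]
  ],
  "delta_rot": [
    [0,0,0],
    [0,0,0],
    [0,0,0],
    [0,0,0]
  ],
  "grip": [-1,-1,-1,-1]
}}

```text
clock: 35.95
tool_pos: [0.4904, 0.3881, 0.1395]
eef_rot: [0.259, 0.966, 0.001, 0.0]
contact_force: [3.4, 2.3, 4.9]
opening: 0.492
finger_force: 8.0
```

{"name": "play_rows", "arguments": {
  "translation": [
    [0,0,0],
    [0,0,0],
    [0,0,0],
    [0,0,-0.01],
    [0,0,-0.02],
    [0,0,-0.03],
    [0,0,-0.03],
    [0,0,-0.03],
    [0,0,0]
  ],
  "delta_rot": [
    [0,0,0],
    [0,0,0],
    [0,0,0],
    [0,0,0],
    [0,0,0],
    [0,0,0],
    [0,0,0],
    [0,0,0],
    [0,0,0]
  ],
  "grip": [0.05,0.15,0.2,0.2,0.2,0.2,0.5,1,1]
}}

```text
clock: 37.08
tool_pos: [0.4905, 0.3888, 0.2616]
eef_rot: [0.259, 0.966, 0.002, 0.001]
contact_force: [-0.0, 0.7, 0.6]
opening: 0.916
finger_force: 0.0
```

```bash
python3 go.py .4642 -.0581 .258 4.6
```

```text
yaw 59.99 pos [0.4905 0.3888 0.2616] t 37.075 op 0.916 F [-0.   0.7  0.6] ff 0.0
turn [ 0.23 -0.11 55.38] shift mm [-443.3  -62.1    3.6] q7 [-0.6   0.74 -0.26  1.61  0.24  0.82  0.09]
```

{"name": "play_rows", "arguments": {
  "translation": [
    [0,0,0],
    [0,0,0],
    [0,0,0],
    [0,0,0],
    [0,0,0],
    [0,0,0],
    [-0.0341,-0.0048,0],
    [-0.0341,-0.0048,0],
    [-0.0341,-0.0048,0],
    [-0.0341,-0.0048,0],
    [-0.0341,-0.0048,0],
    [-0.0341,-0.0048,0],
    [-0.0341,-0.0048,0],
    [-0.0341,-0.0048,0],
    [-0.0341,-0.0048,0],
    [-0.0341,-0.0048,0],
    [-0.0341,-0.0048,0],
    [-0.0341,-0.0048,0],
    [-0.0341,-0.0048,0],
    [0,0,0]
  ],
  "delta_rot": [
    [0,0,9.23],
    [0,0,9.23],
    [0,0,9.23],
    [0,0,9.23],
    [0,0,9.23],
    [0,0,9.23],
    [0,0,0],
    [0,0,0],
    [0,0,0],
    [0,0,0],
    [0,0,0],
    [0,0,0],
    [0,0,0],
    [0,0,0],
    [0,0,0],
    [0,0,0],
    [0,0,0],
    [0,0,0],
    [0,0,0],
    [0,0,0]
  ],
  "grip": [1,1,1,1,1,1,1,1,1,1,1,1,1,1,1,1,1,1,1,1]
}}

```text
clock: 39.58
tool_pos: [0.4621, -0.0619, 0.2582]
eef_rot: [0.68, 0.733, -0.002, -0.001]
contact_force: [-0.5, 0.4, 0.1]
opening: 1.005
finger_force: 0.0
```

{"name": "play_rows", "arguments": {
  "translation": [
    [0,0,0.03],
    [0,0,0.03],
    [0,0,0.03],
    [0,0,0],
    [0,0,0],
    [0,0,0]
  ],
  "delta_rot": [
    [0,0,0],
    [0,0,0],
    [0,0,0],
    [0,0,0],
    [0,0,0],
    [0,0,0]
  ],
  "grip": [1,1,1,1,1,1]
}}

```text
clock: 40.33
tool_pos: [0.4636, -0.0588, 0.1699]
eef_rot: [0.678, 0.735, 0.0, 0.0]
contact_force: [-0.2, -0.3, 0.4]
opening: 1.0
finger_force: 0.0
```

```bash
python3 go.py .4642 -.0581 .0885 4.6
```

```text
yaw 4.63 pos [ 0.4636 -0.0588  0.1699] t 40.325 op 1.0 F [-0.2 -0.3  0.4] ff 0.0
turn [ 0.03 -0.    0.03] shift mm [ 0.7  0.6 81.4] q7 [ 0.06  0.73 -0.05  2.15  0.12  0.26 -0.01]
```

{"name": "play_rows", "arguments": {
  "translation": [
    [0.0007,0.0006,0.02],
    [0,0,0.025],
    [0,0,0.02],
    [0,0,0.01],
    [0,0,0.006],
    [0,0,0],
    [0,0,0],
    [0,0,0],
    [0,0,0],
    [0,0,0],
    [0,0,0],
    [0,0,0],
    [0,0,0]
  ],
  "delta_rot": [
    [0,0,0],
    [0,0,0],
    [0,0,0],
    [0,0,0],
    [0,0,0],
    [0,0,0],
    [0,0,0],
    [0,0,0],
    [0,0,0],
    [0,0,0],
    [0,0,0],
    [0,0,0],
    [0,0,0]
  ],
  "grip": [1,1,1,1,1,1,-1,-1,-1,-1,-1,-1,-1],
  "squeeze": 8
}}

```text
clock: 41.95
tool_pos: [0.4645, -0.0582, 0.088]
eef_rot: [0.678, 0.735, 0.0, 0.0]
contact_force: [2.9, -0.1, 1.1]
opening: 0.489
finger_force: 8.0
```

```bash
python3 go.py .4642 -.0581 .22 4.6
```

```text
yaw 4.62 pos [ 0.4645 -0.0582  0.088 ] t 41.95 op 0.489 F [ 2.9 -0.1  1.1] ff 8.0
turn [ 0.04 -0.01  0.02] shift mm [   0.2   -0.3 -132. ] q7 [ 0.03  0.91 -0.01  2.17  0.14  0.06 -0.03]
```

{"name": "play_rows", "arguments": {
  "translation": [
    [0,0,-0.005],
    [0,0,-0.01],
    [0,0,-0.02],
    [0,0,-0.03],
    [0,0,-0.035],
    [0,0,-0.03],
    [0,0,0],
    [0,0,0],
    [0,0,0],
    [0,0,0],
    [0,0,0],
    [0,0,0],
    [0,0,0],
    [0,0,0],
    [0,0,0],
    [0,0,0],
    [0,0,0],
    [0,0,0],
    [0,0,0]
  ],
  "delta_rot": [
    [0,0,0],
    [0,0,0],
    [0,0,0],
    [0,0,0],
    [0,0,0],
    [0,0,0],
    [0,0,-9.62],
    [0,0,-9.62],
    [0,0,-9.62],
    [0,0,-9.62],
    [0,0,-9.62],
    [0,0,-9.62],
    [0,0,-9.62],
    [0,0,-9.62],
    [0,0,-9.62],
    [0,0,-9.62],
    [0,0,-9.62],
    [0,0,-9.62],
    [0,0,0]
  ],
  "grip": [-1,-1,-1,-1,-1,-1,-1,-1,-1,-1,-1,-1,-1,-1,-1,-1,-1,-1,-1]
}}

```text
clock: 44.32
tool_pos: [0.4629, -0.0589, 0.218]
eef_rot: [-0.258, 0.966, -0.0, -0.001]
contact_force: [0.1, -0.1, -0.4]
opening: 0.493
finger_force: 8.0
```

```bash
python3 go.py .4918 .3154 .22 120
```

```text
yaw 119.94 pos [ 0.4629 -0.0589  0.218 ] t 44.325 op 0.493 F [ 0.1 -0.1 -0.4] ff 8.0
turn [ 0.04 -0.15 -0.06] shift mm [-212.2  309.7   -2. ] q7 [ 0.42  0.7  -0.63  2.1   0.76  0.59  1.33]
```

{"name": "play_rows", "arguments": {
  "translation": [
    [-0.0163,0.0238,0],
    [-0.0163,0.0238,0],
    [-0.0163,0.0238,0],
    [-0.0163,0.0238,0],
    [-0.0163,0.0238,0],
    [-0.0163,0.0238,0],
    [-0.0163,0.0238,0],
    [-0.0163,0.0238,0],
    [-0.0163,0.0238,0],
    [-0.0163,0.0238,0],
    [-0.0163,0.0238,0],
    [-0.0163,0.0238,0],
    [-0.0163,0.0238,0],
    [0,0,0],
    [0,0,0.02],
    [0,0,0.02],
    [0,0,0.013],
    [0,0,0],
    [0,0,0],
    [0,0,0]
  ],
  "delta_rot": [
    [0,0,0],
    [0,0,0],
    [0,0,0],
    [0,0,0],
    [0,0,0],
    [0,0,0],
    [0,0,0],
    [0,0,0],
    [0,0,0],
    [0,0,0],
    [0,0,0],
    [0,0,0],
    [0,0,0],
    [0,0,0],
    [0,0,0],
    [0,0,0],
    [0,0,0],
    [0,0,0],
    [0,0,0],
    [0,0,0]
  ],
  "grip": [-1,-1,-1,-1,-1,-1,-1,-1,-1,-1,-1,-1,-1,-1,-1,-1,-1,-1,-1,-1]
}}

```text
clock: 46.82
tool_pos: [0.4923, 0.3158, 0.1655]
eef_rot: [-0.259, 0.966, 0.0, -0.0]
contact_force: [-0.0, 0.2, -1.0]
opening: 0.489
finger_force: 8.0
```

```bash
python3 go.py .4918 .3154 .139 120
```

```text
yaw 120.04 pos [0.4923 0.3158 0.1655] t 46.825 op 0.489 F [-0.   0.2 -1. ] ff 8.0
turn [0.05 0.   0.04] shift mm [ 0.7 -0.1 26.5] q7 [-0.33  0.88 -0.56  1.79  0.7   0.68  0.8 ]
```

{"name": "play_rows", "arguments": {
  "translation": [
    [0,0,0.01],
    [0,0,0.008],
    [0,0,0.005],
    [0,0,0.002],
    [0,0,0],
    [0,0,0]
  ],
  "delta_rot": [
    [0,0,0],
    [0,0,0],
    [0,0,0],
    [0,0,0],
    [0,0,0],
    [0,0,0]
  ],
  "grip": [-1,-1,-1,-1,-1,-1]
}}

```text
clock: 47.58
tool_pos: [0.492, 0.3157, 0.1399]
eef_rot: [-0.259, 0.966, 0.0, -0.001]
contact_force: [-0.4, 0.4, -0.6]
opening: 0.493
finger_force: 8.0
```

{"name": "play_rows", "arguments": {
  "translation": [
    [0,0,0.001],
    [0,0,0.0005],
    [0,0,0],
    [0,0,0]
  ],
  "delta_rot": [
    [0,0,0],
    [0,0,0],
    [0,0,0],
    [0,0,0]
  ],
  "grip": [-1,-1,-1,-1]
}}

```text
clock: 48.08
tool_pos: [0.4923, 0.316, 0.1386]
eef_rot: [-0.259, 0.966, 0.0, -0.0]
contact_force: [0.8, 1.5, 2.4]
opening: 0.493
finger_force: 8.0
```

{"name": "play_rows", "arguments": {
  "translation": [
    [0,0,0],
    [0,0,0],
    [0,0,0],
    [0,0,-0.01],
    [0,0,-0.02],
    [0,0,-0.03],
    [0,0,-0.03],
    [0,0,-0.03],
    [0,0,0]
  ],
  "delta_rot": [
    [0,0,0],
    [0,0,0],
    [0,0,0],
    [0,0,0],
    [0,0,0],
    [0,0,0],
    [0,0,0],
    [0,0,0],
    [0,0,0]
  ],
  "grip": [0.05,0.15,0.2,0.2,0.2,0.2,0.5,1,1]
}}

```text
clock: 49.2
tool_pos: [0.4929, 0.3166, 0.261]
eef_rot: [-0.259, 0.966, 0.001, 0.002]
contact_force: [0.0, 0.1, -0.7]
opening: 0.92
finger_force: 0.0
```

```bash
python3 go.py .508 -.3165 .2586 90
```

```text
yaw 120.05 pos [0.4929 0.3166 0.261 ] t 49.2 op 0.92 F [ 0.   0.1 -0.7] ff 0.0
turn [ 0.15  0.19 30.05] shift mm [ -15.1 -633.1    2.4] q7 [-0.28  0.76 -0.66  1.72  0.58  0.87  0.9 ]
```

{"name": "play_rows", "arguments": {
  "translation": [
    [0,0,0],
    [0,0,0],
    [0,0,0],
    [0,-0.042,0],
    [0,-0.042,0],
    [0,-0.042,0],
    [0,-0.042,0],
    [0,-0.042,0],
    [0,-0.042,0],
    [0,-0.042,0],
    [0,-0.042,0]
  ],
  "delta_rot": [
    [0,0,10],
    [0,0,10],
    [0,0,10],
    [0,0,0],
    [0,0,0],
    [0,0,0],
    [0,0,0],
    [0,0,0],
    [0,0,0],
    [0,0,0],
    [0,0,0]
  ],
  "grip": [1,1,1,1,1,1,1,1,1,1,1]
}}

```text
clock: 50.58
tool_pos: [0.4919, -0.0219, 0.2576]
eef_rot: [-0.001, 1.0, -0.0, -0.001]
contact_force: [1.3, 0.5, 0.8]
opening: 1.0
finger_force: 0.0
```

```bash
python3 - <<'E'
from h import *
from scipy.optimize import least_squares
obs={}
t=r.snapshot('top')
for n,(u,v) in {'side':(352,265),'top':(440,216)}.items():
    im=cv2.imread(f'pics/{n}0.png');g=im.max(2)
    k,l,st,ce=cv2.connectedComponentsWithStats((g<70).astype(np.uint8))
    i=min(range(1,k),key=lambda i:np.hypot(*(ce[i]-(u,v))) if st[i,4]>20 else 1e9)
    obs[n]=ce[i];print(n,ce[i],st[i])
o=least_squares(lambda p:np.r_[proj('side',p)[0]-obs['side'],proj('top',p)[0]-obs['top']],(.5,-.3,.08));print('knob',o.x,o.fun)
b=cv2.imread('pics/top0.png')
def rect(raw,z,c,w=.1,N=400):
    g=np.linspace(-w,w,N);X,Y=np.meshgrid(g,g[::-1])
    P=np.stack([c[0]+X,c[1]+Y,0*X+z],-1).reshape(-1,3)
    uv=proj('top',P).reshape(N,N,2).astype(np.float32)
    return cv2.remap(raw,uv[...,0],uv[...,1],cv2.INTER_CUBIC)
a=rect(b,0.01,(.51,-.3152));cv2.circle(a,(200,200),159,(0,255,0),1)
e=rect(t,.088,(.5118,.3523))
for an in(1.5,121.5,241.5):
    c=(int(200+84*np.cos(np.radians(an))),int(200-84*np.sin(np.radians(an))));cv2.circle(e,c,44,(0,255,0),1)
cv2.imwrite('pics/lid.png',np.hstack([a,e]))
E
python3 go.py .508 -.3165 .2586 90
```

```text
side [352.19615385 264.64230769] [345 255  15  20 260]
top [439.57575758 216.27272727] [435 212  11   9  66]
knob [ 0.5101077  -0.31342479  0.08062189] [-0.10638628  0.01659683  0.06036807 -0.16703806]
yaw 89.57 pos [ 0.4911 -0.0291  0.2569] t 50.625 op 0.999 F [-0.9 -5.  -0.8] ff 0.0
turn [-0.36 -0.33 -0.43] shift mm [ -16.9 -287.4   -1.7] q7 [ 0.31  0.64 -0.55  1.99  0.53  0.67  0.97]
```

View pics/lid.png

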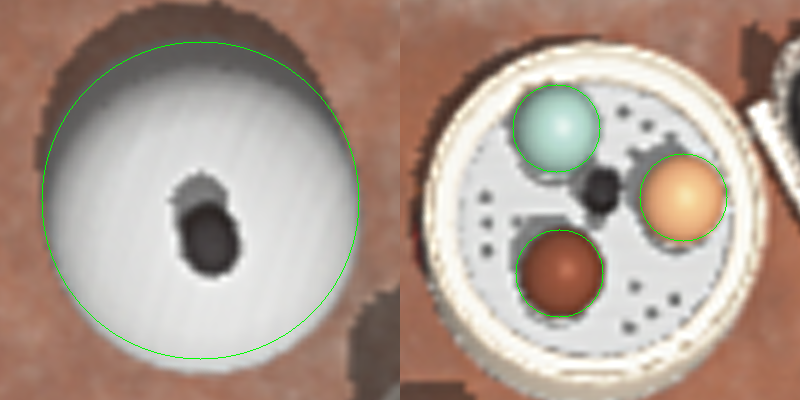

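All three coloured eggs stand upright and match their ring circles: blue-green (557,128), beige (684,197), chestnut (560,273). The knob triangulates to (.510, −.313, .081), as expected. On to the lid.

{"name": "play_rows", "arguments": {
  "translation": [
    [-0.0018,-0.0293,0],
    [-0.0018,-0.0293,0],
    [-0.0018,-0.0293,0],
    [-0.0018,-0.0293,0],
    [-0.0018,-0.0293,0],
    [-0.0018,-0.0293,0],
    [-0.0018,-0.0293,0],
    [-0.0018,-0.0293,0],
    [-0.0018,-0.0293,0],
    [-0.0018,-0.0293,0],
    [0,0,0],
    [0,0,0.03],
    [0,0,0.03],
    [0,0,0],
    [0,0,0],
    [0,0,0]
  ],
  "delta_rot": [
    [0,0,0],
    [0,0,0],
    [0,0,0],
    [0,0,0],
    [0,0,0],
    [0,0,0],
    [0,0,0],
    [0,0,0],
    [0,0,0],
    [0,0,0],
    [0,0,0],
    [0,0,0],
    [0,0,0],
    [0,0,0],
    [0,0,0],
    [0,0,0]
  ],
  "grip": [1,1,1,1,1,1,1,1,1,1,1,1,1,1,1,1]
}}

```text
clock: 52.62
tool_pos: [0.5115, -0.3131, 0.1996]
eef_rot: [-0.001, 1.0, -0.0, 0.0]
contact_force: [-0.4, 0.1, 0.5]
opening: 0.999
finger_force: 0.0
```

```bash
python3 go.py .51 -.3134 .133 90
```

```text
yaw 90.07 pos [ 0.5115 -0.3131  0.1996] t 52.625 op 0.999 F [-0.4  0.1  0.5] ff 0.0
turn [-0.04  0.03  0.07] shift mm [ 1.5 -0.3 66.6] q7 [ 0.78  0.84 -0.55  1.72  0.61  0.76  1.49]
```

{"name": "play_rows", "arguments": {
  "translation": [
    [0.0015,0,0.02],
    [0,0,0.02],
    [0,0,0.015],
    [0,0,0.01],
    [0,0,0],
    [0,0,0],
    [0,0,0],
    [0,0,0],
    [0,0,0],
    [0,0,0],
    [0,0,0],
    [0,0,0],
    [0,0,0],
    [0,0,0],
    [0,0,0]
  ],
  "delta_rot": [
    [0,0,0],
    [0,0,0],
    [0,0,0],
    [0,0,0],
    [0,0,0],
    [0,0,0],
    [0,0,0],
    [0,0,0],
    [0,0,0],
    [0,0,0],
    [0,0,0],
    [0,0,0],
    [0,0,0],
    [0,0,0],
    [0,0,0]
  ],
  "grip": [1,1,1,1,1,-1,-1,-1,-1,-1,-1,-1,-1,-1,-1],
  "squeeze": 30
}}

```text
clock: 54.5
tool_pos: [0.5091, -0.3133, 0.1332]
eef_rot: [-0.001, 1.0, 0.0, -0.001]
contact_force: [-0.1, -0.1, -0.1]
opening: 0.322
finger_force: 30.0
```

```bash
python3 go.py .51 -.3134 .28 90
```

```text
yaw 90.06 pos [ 0.5091 -0.3133  0.1332] t 54.5 op 0.322 F [-0.1 -0.1 -0.1] ff 30.0
turn [ 0.01 -0.09  0.06] shift mm [-9.000e-01 -1.000e-01 -1.468e+02] q7 [ 0.74  0.93 -0.48  1.76  0.69  0.63  1.43]
```

{"name": "play_rows", "arguments": {
  "translation": [
    [0,0,-0.005],
    [0,0,-0.015],
    [0,0,-0.03],
    [0,0,-0.035],
    [0,0,-0.035],
    [0,0,-0.02],
    [0,0,0]
  ],
  "delta_rot": [
    [0,0,0],
    [0,0,0],
    [0,0,0],
    [0,0,0],
    [0,0,0],
    [0,0,0],
    [0,0,0]
  ],
  "grip": [-1,-1,-1,-1,-1,-1,-1]
}}

```text
clock: 55.38
tool_pos: [0.5101, -0.3136, 0.2755]
eef_rot: [-0.0, 1.0, -0.001, 0.001]
contact_force: [0.6, -0.7, -3.6]
opening: 0.317
finger_force: 30.0
```

{"name": "play_rows", "arguments": {
  "translation": [
    [0,0.015,0],
    [0,0.035,0],
    [0,0.036,0],
    [0,0.036,0],
    [0,0.036,0],
    [0,0.036,0],
    [0,0.036,0],
    [0,0.036,0],
    [0,0.036,0],
    [0,0.036,0],
    [0,0.036,0],
    [0,0.036,0],
    [0,0.036,0],
    [0,0.036,0],
    [0,0.036,0],
    [0,0.036,0],
    [0,0.036,0],
    [0,0.036,0],
    [0,0.025,0],
    [0,0.015,0]
  ],
  "delta_rot": [
    [0,0,0],
    [0,0,0],
    [0,0,0],
    [0,0,0],
    [0,0,0],
    [0,0,0],
    [0,0,0],
    [0,0,0],
    [0,0,0],
    [0,0,0],
    [0,0,0],
    [0,0,0],
    [0,0,0],
    [0,0,0],
    [0,0,0],
    [0,0,0],
    [0,0,0],
    [0,0,0],
    [0,0,0],
    [0,0,0]
  ],
  "grip": [-1,-1,-1,-1,-1,-1,-1,-1,-1,-1,-1,-1,-1,-1,-1,-1,-1,-1,-1,-1]
}}

```text
clock: 57.88
tool_pos: [0.5067, 0.3544, 0.2721]
eef_rot: [-0.002, 1.0, -0.0, -0.002]
contact_force: [0.4, -0.5, -1.5]
opening: 0.323
finger_force: 30.0
```

{"name": "play_rows", "arguments": {
  "translation": [
    [0,0,0],
    [0,0,0],
    [0,0,0],
    [0,0,0]
  ],
  "delta_rot": [
    [0,0,0],
    [0,0,0],
    [0,0,0],
    [0,0,0]
  ],
  "grip": [-1,-1,-1,-1]
}}

```text
clock: 58.38
tool_pos: [0.509, 0.3518, 0.2733]
eef_rot: [0.0, 1.0, -0.0, -0.001]
contact_force: [0.3, 0.4, -2.6]
opening: 0.318
finger_force: 30.0
```

```bash
python3 go.py .511 .353 .21 90
python3 - <<'E'
from h import *
b=r.snapshot('side')[80:200,190:310];cv2.imwrite('pics/lidheld.png',cv2.resize(b,None,fx=5,fy=5,interpolation=2))
E
```

```text
yaw 89.99 pos [0.509  0.3518 0.2733] t 58.375 op 0.318 F [ 0.3  0.4 -2.6] ff 30.0
turn [-0.03 -0.07 -0.01] shift mm [-2.   1.2 63.3] q7 [-0.39  0.76 -0.53  1.6   0.46  0.91  0.48]
```

View pics/lidheld.png

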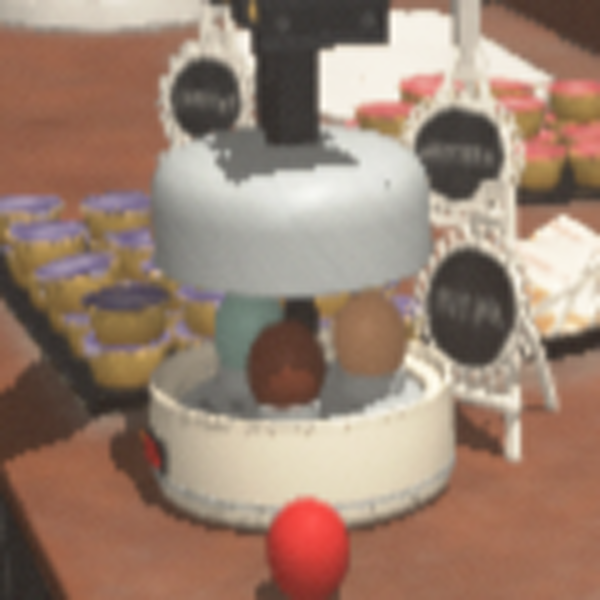

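The lid edges span columns 153–430 and the rim 149–456 in the crop. After parallax the lid is about 2–3 mm short in x, so I'll correct that and descend to just above the rim.

{"name": "play_rows", "arguments": {
  "translation": [
    [-0.0025,0.0012,0.01],
    [0,0,0.015],
    [0,0,0.015],
    [0,0,0.015],
    [0,0,0.008],
    [0,0,0],
    [0,0,0],
    [0,0,0]
  ],
  "delta_rot": [
    [0,0,0],
    [0,0,0],
    [0,0,0],
    [0,0,0],
    [0,0,0],
    [0,0,0],
    [0,0,0],
    [0,0,0]
  ],
  "grip": [-1,-1,-1,-1,-1,-1,-1,-1]
}}

```text
clock: 59.42
tool_pos: [0.5113, 0.3541, 0.2109]
eef_rot: [-0.0, 1.0, 0.0, -0.0]
contact_force: [-0.2, -0.3, -2.5]
opening: 0.319
finger_force: 30.0
```

```bash
python3 go.py .5115 .353 .1935 90
python3 - <<'E'
from h import *
b=r.snapshot('side')[100:190,205:295];cv2.imwrite('pics/lidnear.png',cv2.resize(b,None,fx=6.6,fy=6.6,interpolation=2))
E
```

```text
yaw 90.05 pos [0.5113 0.3541 0.2109] t 59.425 op 0.319 F [-0.2 -0.3 -2.5] ff 30.0
turn [ 0.05 -0.03  0.05] shift mm [-0.2 -1.1 17.4] q7 [-0.41  0.84 -0.49  1.65  0.51  0.79  0.44]
```

View pics/lidnear.png

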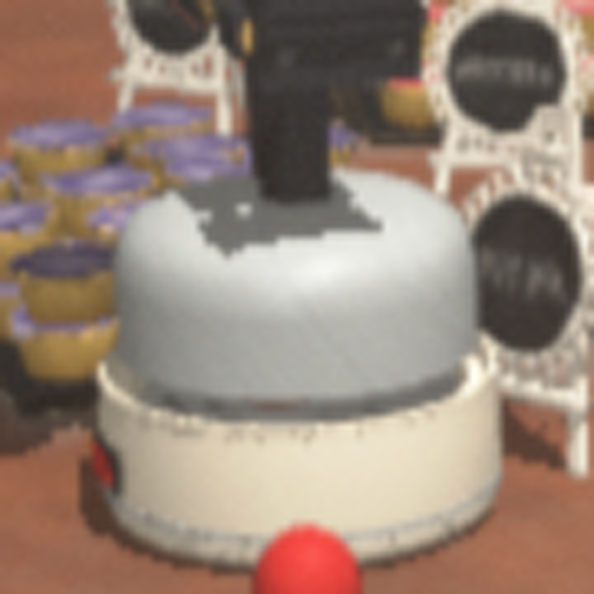

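Nearly concentric: the lid spans 116–478 and the rim 97–500. Lowering.

{"name": "play_rows", "arguments": {
  "translation": [
    [0.0003,-0.0009,0.003],
    [0,0,0.004],
    [0,0,0.003],
    [0,0,0.002],
    [0,0,0],
    [0,0,0]
  ],
  "delta_rot": [
    [0,0,0],
    [0,0,0],
    [0,0,0],
    [0,0,0],
    [0,0,0],
    [0,0,0]
  ],
  "grip": [-1,-1,-1,-1,-1,-1]
}}

```text
clock: 60.22
tool_pos: [0.5108, 0.353, 0.1983]
eef_rot: [-0.001, 1.0, 0.0, -0.001]
contact_force: [0.0, -0.1, -1.6]
opening: 0.324
finger_force: 30.0
```

{"name": "play_rows", "arguments": {
  "translation": [
    [0,0,0.001],
    [0,0,0.001],
    [0,0,0.001],
    [0,0,0],
    [0,0,0]
  ],
  "delta_rot": [
    [0,0,0],
    [0,0,0],
    [0,0,0],
    [0,0,0],
    [0,0,0]
  ],
  "grip": [-1,-1,-1,-1,-1]
}}

```text
clock: 60.85
tool_pos: [0.5108, 0.3529, 0.1953]
eef_rot: [-0.0, 1.0, 0.0, -0.001]
contact_force: [-0.5, 0.6, -2.5]
opening: 0.327
finger_force: 30.0
```

Already below rim level (68 mm) with no contact, so it is inside the rim.

{"name": "play_rows", "arguments": {
  "translation": [
    [0,0,0.001],
    [0,0,0.001],
    [0,0,0.0005],
    [0,0,0],
    [0,0,0]
  ],
  "delta_rot": [
    [0,0,0],
    [0,0,0],
    [0,0,0],
    [0,0,0],
    [0,0,0]
  ],
  "grip": [-1,-1,-1,-1,-1]
}}

```text
clock: 61.48
tool_pos: [0.5108, 0.353, 0.1931]
eef_rot: [-0.0, 1.0, 0.0, -0.001]
contact_force: [-1.1, 0.1, 2.6]
opening: 0.319
finger_force: 30.0
```

Contact at exactly the predicted height (.1931). I'll release, lift and move aside.

{"name": "play_rows", "arguments": {
  "translation": [
    [0,0,0],
    [0,0,0],
    [0,0,0],
    [0,0,0],
    [0,0,-0.005],
    [0,0,-0.015],
    [0,0,-0.03],
    [0,0,-0.03],
    [0,0,0],
    [0,-0.03,0],
    [0,-0.035,0],
    [0,-0.035,0],
    [0,-0.035,0],
    [0,-0.035,0],
    [0,-0.03,0],
    [0,-0.02,0],
    [0,0,0],
    [0,0,0],
    [0,0,0]
  ],
  "delta_rot": [
    [0,0,0],
    [0,0,0],
    [0,0,0],
    [0,0,0],
    [0,0,0],
    [0,0,0],
    [0,0,0],
    [0,0,0],
    [0,0,0],
    [0,0,0],
    [0,0,0],
    [0,0,0],
    [0,0,0],
    [0,0,0],
    [0,0,0],
    [0,0,0],
    [0,0,0],
    [0,0,0],
    [0,0,0]
  ],
  "grip": [-0.2,0,0.2,0.2,0.3,0.3,0.3,0.3,0.3,0.3,0.3,0.3,0.3,0.3,0.3,0.3,0.3,0.3,0.3]
}}

```text
clock: 63.85
tool_pos: [0.5109, 0.1344, 0.2728]
eef_rot: [-0.001, 1.0, 0.0, -0.001]
contact_force: [-0.1, 1.3, 0.8]
opening: 0.645
finger_force: 0.0
```

```bash
python3 go.py .51 .353 .25 90
python3 - <<'E'
from h import *
a=r.snapshot('side')[100:270,200:360];b=r.snapshot('top')[160:260,160:400]
cv2.imwrite('pics/end.png',np.hstack([cv2.resize(a,(320,340),interpolation=2),cv2.resize(b,(480,340))]))
E
```

```text
yaw 90.17 pos [0.5109 0.1344 0.2728] t 63.85 op 0.645 F [-0.1  1.3  0.8] ff 0.0
turn [ 0.06 -0.08  0.17] shift mm [  0.9 218.6  22.8] q7 [-0.    0.65 -0.56  1.88  0.49  0.75  0.74]
```

View pics/end.png

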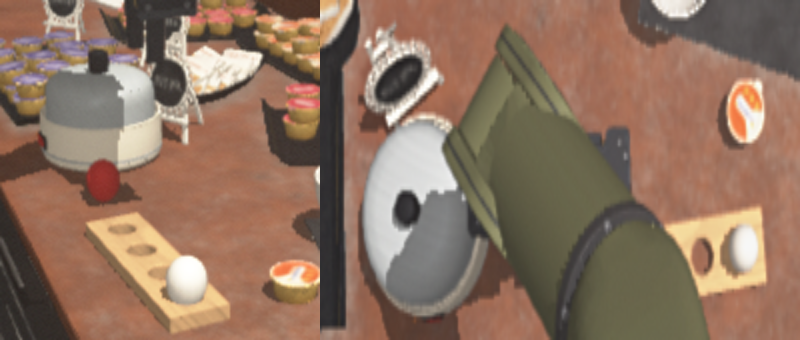

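The lid sits level inside the rim (side crop (100,100)), the white egg is still in its hole (187,280), and the red one is untouched. Handing in.

```bash
python3 -c "
from plant import r
print(r.finish_job())"
```

```text
the job is handed in; nothing more can be done
None
```

The job is handed in, with no verdict returned: the last pictures show the rack seated, the chestnut, beige and blue-green eggs upright in its rings, the lid closed level inside the rim, and the white and red eggs left where they were.

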